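Unfold the crank and index the tube carousel

TASK

Bring the next samples round on the hand-cranked carousel that is loaded with blood tubes: by its red knob, first swing the folded crank arm fully out to its working position, then go on turning the crank a quarter turn clockwise (seen from above) to its stop, inner arm over the green mark. Leave it there, unfolded, and let go; leave the other, empty carousel alone.

Things in the scene. Friction and masses are not known exactly. Their poses are not given: they have to be found in the camera images.
- elbow (a point): Elbow of the two-part folding crank of the LOADED carousel (cream fixed housing 55 mm high, white disc with 8 blood tubes): on the elbow's vertical axis, 94 mm above the bench at the underside of the outer arm. It turns with the crank: x points level along the inner arm to the crank's vertical axis, 60 mm away; z up. Both arms are aluminium, 18 mm wide, 8 mm thick.
- foldarm (a joint): Swing of the outer arm about that elbow, rad, clockwise seen from above: 0 folded back over the inner arm (along +x of elbow), stop 2.62 = working position, nearly straight out; starts at 0.1 to 0.8. Stays where left (friction 0.06 N m). At its end, 60 mm from the elbow axis, stands a red knob 24 mm thick, free to spin, from 104 to 150 mm above the bench.
- crank (a joint): Turn of the loaded carousel's crank about its vertical axis, rad: 0 at the start, grows clockwise seen from above, stop at 1.57 (inner arm over the green mark). Drags 0.4 N m, stays where left. The tube disc is geared to it one to one: radius 58 mm, caps up to 114 mm above the bench, centre 145 mm beyond the crank axis, opposite the inner arm's start.
- spare_carousel: The other carousel, alike in all sizes but with an empty disc (no tubes): leave it alone. Origin on the bench under its crank's vertical axis; its x points to its disc, whose centre is 145 mm away. Housing 55 mm high, from -85 to 220 mm along x and 75 mm either side in y; its folded crank points to -x, up to 70 mm long, knob top 150 mm high.

How it is judged:
By the outcome, as a careful person would: the job done as asked, in the order asked, and still so for the second after the job is handed in, with the robot touching nothing.
It also fails if it takes over 40 s, if anything falls off the work surface, if the arm or the gripper's body presses on something with over 40 N, if the wrist force passes 120 N, or if a joint passes its speed limit or range.

ROBOT

A 6-joint arm with a two-finger parallel gripper is mounted at the origin on the work surface. World frame = base frame: x ahead of the robot, y to its left, z up, the work surface at z = 0. Lengths are in m, angles in rad, forces in N, time in s.
With the tool pointing down it reaches from about 0.25 to 0.725 m from the base axis. Payload 4 kg.
Tool frame: the origin (TCP) lies between the finger pads; the fingertips stand 8 mm ahead of it and the grasp point (between the pads) lies 11 mm behind it; z points along the fingers, y is the line along which they close (so a half turn about z gives the same grasp; the last joint's range is limited). The gripper opens to 85 mm and grips with 20 to 120 N. Pads are 22 mm wide; open, the fingers measure 114 mm over their backs; the gripper's body (76 mm by 85 mm) begins 54 mm behind the grasp point. The pads swing forward as they close: fully open they stand 13 mm farther back than shut.
Start: joints at [-1.117, 0.241, 0.005, 1.335, 0, 1.571], TCP at [0.219, -0.449, 0.239] pointing down, gripper open.
Joint ranges: [-2.72, 2.72], [-1.05, 1.87], [-1.09, 1.28], [-1.99, 2.15], [-1.42, 1.44], [-3.14, 3.14]. Speed limits (rad/s): [2.79, 2.79, 3.14, 3.14, 3.14, 3.14].

INTERFACE

Orientations are given as a unit quaternion [x, y, z, w].
In Python, from workcell import status, viewer, bot gives the robot as it stands.
- The arm moves only by the tool servo_tool, never from a script. Its argument "commands" is a list of rows, each a list of 5 numbers: the finger opening in mm, from 0 to 85.4, then the shift along the tool's x, y, z in mm, then the turn about the tool's z in rad. A call has 1 to 20 rows; each row shifts and turns the commanded pose from where the row before left it, along the tool's axes as they then stand; what a row does not reach is not made up. A row lasts 1/8 s, in which the tool goes at most 62.5 mm and 10.7 degrees, less where a joint would pass 70% of its speed; a pose out of reach is approached as far as the arm can. A call is refused whole if a number of a shift passes 62.5 or a number of a turn 0.188, either way. A call with a gripper value outside its range is refused whole. The fingers move at their own pace and stop on an object; the grip force is fixed at half the most. Time passes only in rows, so rows that do not move let the fingers close. It gives the time, the measured TCP pose, the force, the opening and the grip force at its end, in the units of the state.
- status.get_obs(): the state, without advancing time (a new reading comes with each control period).
- viewer.camera(name): name is "scene" or "top" or "wrist"; returns (picture, depth): 480x640x3 uint8, red, green, blue; 480x640 float32, m along the optical axis (not along the pixel's ray), 0 where there is no reading.
- viewer.get_calibration(name): a dict with "camera_matrix" (3x3 intrinsics, pixels), "R" (3x3) and "t" (3): a world point X has camera coordinates R X + t; the wrist camera has in their place "T_tool_cam" (4x4, takes a point from camera to tool coordinates, whose origin is the TCP and whose axes are the flange's). Camera axes: x right, y down, z forward; pixel columns grow to the right and rows downward; lengths in m; the calibration is good to about 2 mm. A picture is of the moment at which its call begins: read the wrist's pose just before it. get_calibration takes no time and is no camera call.
- bot.job_done(): hands the job in; it is judged then, once.
Trained networks look in the newest picture that a camera, given by its name, has taken for a name from the list of things; names that differ only in an ending like _2 or _b are one class to them, and where a whole thing is asked for, a point or a joint stands for the part that bears it (a point fixed in the world has none). Each returns a list of dicts, best first, with "p" (0 to 1); they miss things now and then, are a little off and sometimes report something else, mostly with a low value. They report only what shows in the picture. A call takes as long as a camera call.
- viewer.masks_of(camera, label): "mask" (480x640 bool, what is visible of it) and "pixel" ([row, column] in pixels, amid what is visible of it).
- viewer.spot_point(camera, label): "pixel" ([row, column] in pixels: a listed point, or the origin of a listed thing).
The state is a dict: "clock": time; "joint_pos": joint angles; "joint_vel": joint speeds; "tau": joint torques, N m; "eef_pos": TCP position; "tool_rot": TCP orientation; "ft_force": force on the tool from outside, world axes, zero at the start; "ft_torque": the same for the moment, N m; "grip_width": finger opening in m; "grasp_force": force on a finger pad.
Only numpy, scipy, OpenCV 4.12 (cv2) and the standard library are available. Lean on these libraries where they do the work, as an engineer would, in place of code of your own. Each camera call takes 0.05 s, during which the arm holds its last target. There are 200 camera calls.

## Working session

There is one attempt and no reset: what is moved stays moved. The work goes in short steps, Python scripts to look and compute and a tool call to move; the robot and the scene stay as the last step left them, time stands still between calls to the robot, and variables do not carry over. Pictures are saved under pics/ and viewed, at most 10 in all, crops included, and the job is handed in when it is done.

Besides the shell and the picture viewer there is one more tool, called after "Emit:" as name([rows], argument=value, ...), one row to a line, values as JSON. servo_tool: Moves the arm, as the interface text tells. Its arguments: {"type":"object","properties":{"commands":{"type":"array"}},"required":["commands"]}

```bash
mkdir -p pics; cat > h.py <<'E'
import numpy as np,cv2
from workcell import status,viewer,bot
from scipy.spatial.transform import Rotation as Ro
def world(cam,r,c,d,obs=None):
    k=viewer.get_calibration(cam);K=np.array(k["camera_matrix"])
    p=np.linalg.inv(K)@np.array([c,r,1.0])*d
    if cam=="wrist":
        T=np.array(k["T_tool_cam"]);q=T[:3,:3]@p+T[:3,3]
        return Ro.from_quat(obs["tool_rot"]).apply(q)+obs["eef_pos"]
    return np.array(k["R"]).T@(p-np.array(k["t"]))
def atz(cam,r,c,z):
    a=world(cam,r,c,.1);b=world(cam,r,c,1.);return a+(b-a)*(z-a[2])/(b[2]-a[2])
E
python3 - <<'E'
from h import *
for cam in["top","scene"]:
    im,d=viewer.camera(cam);cv2.imwrite(f"pics/{cam}0.png",im[:,:,::-1])
    np.savez(f"pics/{cam}0.npz",im=im,d=d)
    for r in viewer.spot_point(cam,"elbow"):print(cam,"elbow",r["p"],r["pixel"],atz(cam,*r["pixel"],.094).round(3))
    for r in viewer.spot_point(cam,"spare_carousel"):print(cam,"spare",r["p"],r["pixel"],atz(cam,*r["pixel"],0).round(3))
    for l in["elbow","foldarm"]:
        for r in viewer.masks_of(cam,l):print(cam,l,r["p"],r["pixel"],r["mask"].sum())
    # red blobs
    h=cv2.cvtColor(im,cv2.COLOR_RGB2HSV);m=(((h[...,0]<8)|(h[...,0]>172))&(h[...,1]>140)&(h[...,2]>80)).astype(np.uint8)
    n,_,st,ce=cv2.connectedComponentsWithStats(m)
    for i in range(1,n):
        if st[i,4]>15:
            c,r=ce[i];print("red",st[i,4],round(r),round(c),world(cam,r,c,d[int(r),int(c)]).round(3))
o=status.get_obs();print(o["clock"],o["eef_pos"],o["tool_rot"])
E
```

```text
top elbow 0.55 [261.9, 426.4] [ 0.527 -0.221  0.094]
top spare 0.69 [246.6, 191.5] [0.563 0.222 0.   ]
top foldarm 0.76 [242.4, 434.0] 628
red 2994 139 619 [ 0.738 -0.547  0.159]
red 276 198 45 [0.628 0.438 0.141]
red 207 229 445 [ 0.577 -0.239  0.152]
red 207 237 184 [0.561 0.198 0.152]
red 89 249 22 [0.549 0.511 0.068]
red 80 249 64 [0.549 0.438 0.066]
red 87 264 6 [0.522 0.537 0.068]
red 85 279 32 [0.494 0.487 0.068]
scene elbow 0.73 [174.8, 222.3] [ 0.531 -0.223  0.094]
scene spare 0.76 [335.9, 456.6] [0.564 0.216 0.   ]
scene elbow 0.58 [179.4, 194.4] 1353
scene foldarm 0.97 [173.5, 193.3] 784
red 455 132 6 [ 0.695 -0.53   0.157]
red 459 165 188 [ 0.587 -0.239  0.137]
red 40 213 120 [ 0.693 -0.288  0.091]
red 34 218 98 [ 0.72  -0.307  0.091]
red 43 232 142 [ 0.707 -0.227  0.091]
red 23 245 84 [ 0.771 -0.275  0.09 ]
red 40 246 128 [ 0.74  -0.221  0.092]
red 31 251 104 [ 0.765 -0.244  0.089]
red 629 263 465 [0.576 0.204 0.142]
0.5 [ 0.21918426 -0.44938686  0.23929059] [ 9.74375402e-01  2.24927935e-01  1.57597628e-05 -1.50639776e-05]
```

View pics/top0.png

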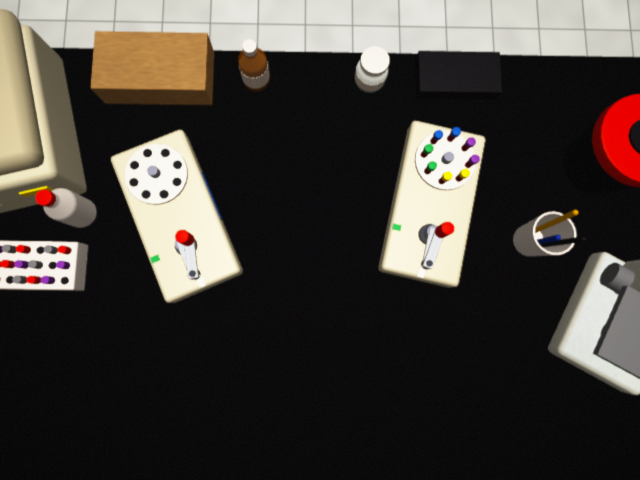

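View pics/scene0.png

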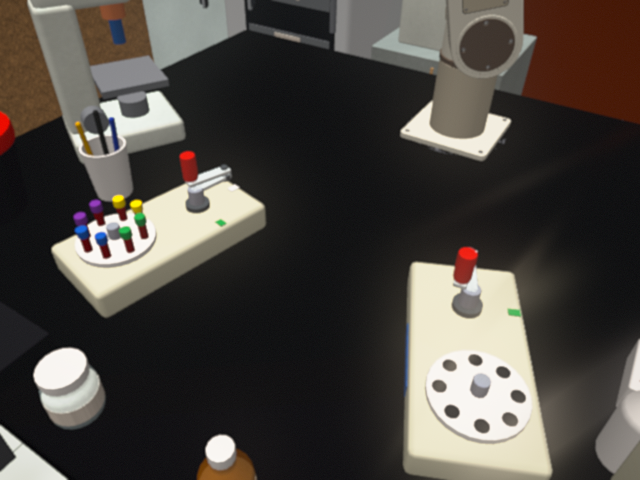

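The top picture shows the loaded carousel on the right: tube disc hub near (158,448), knob (229,445), elbow (263,428), green mark (227,397), so clockwise does lead to the mark. The scene picture confirms it, with the empty carousel on the other side. Next I work out the geometry.

```bash
python3 - <<'E'
from h import *
f=np.load("pics/top0.npz");d=f["d"]
for n,(r,c) in dict(hub=(158,448),green=(227,397),elb=(263,428),knob=(229,445)).items(): print(n,world("top",r,c,d[r,c]).round(3))
print("knobz",atz("top",229,445.5,.148).round(3))
e=np.array([.529,-.222]);h=world("top",158,448,d[158,448])[:2]
u=(h-e)/np.linalg.norm(h-e);print("dist",np.linalg.norm(h-e),"u",u,"axis",e+.06*u)
R=Ro.from_quat(status.get_obs()["tool_rot"]).as_matrix();print(R.round(3))
k=atz("top",229,445.5,.148);o=status.get_obs();print("tool delta mm",R.T@(k+[0,0,.25-.148]-o["eef_pos"])*1000)
E
```

```text
hub [ 0.721 -0.268  0.094]
green [ 0.597 -0.177  0.056]
elb [ 0.524 -0.22   0.109]
knob [ 0.578 -0.24   0.149]
knobz [ 0.578 -0.241  0.148]
dist 0.19714899206230807 u [ 0.97287643 -0.23132542] axis [ 0.58737259 -0.23587953]
[[ 0.899  0.438  0.   ]
 [ 0.438 -0.899  0.   ]
 [ 0.    -0.    -1.   ]]
tool delta mm [414.02502591 -29.44813201 -10.69323192]
```

Emit:
servo_tool([
  [60,30,-2,-1,0],
  [60,52,-4,-1,0],
  [60,52,-4,-1,0],
  [60,52,-4,-1,0],
  [60,52,-4,-1,0],
  [60,52,-4,-1,0],
  [60,52,-4,-1,0],
  [60,42,-2,-1,0],
  [60,30,-1,-3,0],
  [60,0,0,0,0.151],
  [60,0,0,0,0.151],
  [60,0,0,0,0.151],
  [60,0,0,0,0],
])

```text
clock: 2.12
eef_pos: [0.5786, -0.2418, 0.2502]
tool_rot: [1.0, 0.001, -0.0, -0.0]
ft_force: [-0.1, 0.3, 0.0]
grip_width: 0.0602
grasp_force: 0.0
```

```bash
python3 - <<'E'
from h import *
o=status.get_obs();im,d=viewer.camera("wrist");cv2.imwrite("pics/w1.png",im[:,:,::-1])
print(o["clock"],o["eef_pos"],Ro.from_quat(o["tool_rot"]).as_matrix().round(3).tolist(),o["joint_pos"],o["grip_width"])
def az(r,c,z):
    a=world("wrist",r,c,.1,o);b=world("wrist",r,c,1.,o);return (a+(b-a)*(z-a[2])/(b[2]-a[2])).round(4)
for r in viewer.spot_point("wrist","elbow"):print("elbow",r["p"],r["pixel"],az(*r["pixel"],.094))
h=cv2.cvtColor(im,cv2.COLOR_RGB2HSV);m=(((h[...,0]<8)|(h[...,0]>172))&(h[...,1]>140)&(h[...,2]>80)).astype(np.uint8)
n,_,st,ce=cv2.connectedComponentsWithStats(m)
for i in range(1,n):
    if st[i,4]>100:
        c,r=ce[i];print("red",st[i],round(r),round(c),world("wrist",r,c,d[int(r),int(c)],o).round(4))
        mm=(_==i)&(d>0);rr,cc=np.nonzero(mm);P=np.array([world("wrist",a,b,d[a,b],o) for a,b in zip(rr,cc)])
        t=P[P[:,2]>P[:,2].max()-.006];print("top",P[:,2].max(),(t.min(0)+t.max(0))/2,np.ptp(t,axis=0))
np.savez("pics/w1.npz",im=im,d=d)
E
```

```text
2.125 [ 0.57860505 -0.24178059  0.25015489] [[1.0, 0.003, -0.0], [0.003, -1.0, 0.0], [-0.0, -0.0, -1.0]] [-3.95815544e-01  5.00238933e-01  4.12058783e-01  1.48286308e+00
  2.43855118e-06  2.74309422e+00] 0.06023612684070795
elbow 0.73 [290.7, 302.0] [ 0.5235 -0.2257  0.094 ]
red [ 312  216   35   46 1239] 239 329 [ 0.5846 -0.2466  0.1508]
top 0.15267666838107424 [ 0.5801556  -0.24682262  0.14969469] [0.02260511 0.022205   0.00596396]
```

View pics/w1.png

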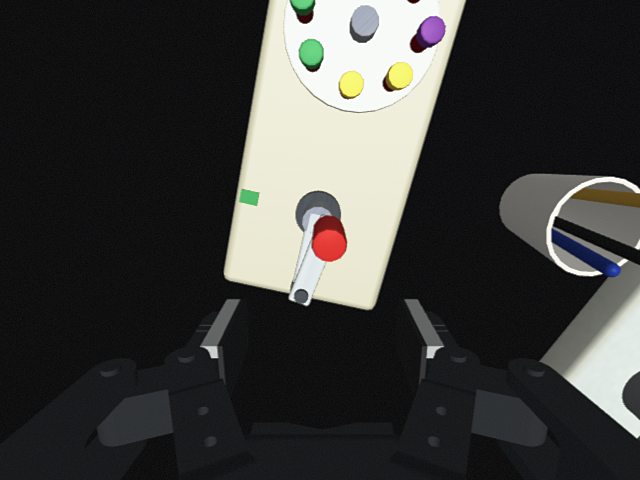

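The wrist view shows the knob at (239,329), the elbow pin at (296,301), the hub at (22,365) and the green mark at (197,249). The knob-to-elbow distance comes out at 60 mm, as it should.

```bash
python3 - <<'E'
from h import *
o=status.get_obs();f=np.load("pics/w1.npz");d=f["d"]
W=lambda r,c:world("wrist",r,c,d[r,c],o)
h=W(22,365);print("hub",h,"green",W(197,249),"pin",W(296,301))
k=np.array([.5802,-.2466])
for e in(np.array([.5235,-.2257]),W(296,301)[:2]):
    u=(h[:2]-e);L=np.linalg.norm(u);u/=L;A=h[:2]-.145*u
    cw=lambda v,a:np.array([v[0]*np.cos(a)+v[1]*np.sin(a),-v[0]*np.sin(a)+v[1]*np.cos(a)])
    w=k-e;q=np.arctan2(u[1]*w[0]-u[0]*w[1],u@w) # cw angle
    print("e",e,"L",L,"A",A,np.linalg.norm(A-e),"q0",q,"r",np.linalg.norm(w))
E
```

```text
hub [ 0.72227112 -0.27106291  0.09656703] green [ 0.59615609 -0.17866969  0.0585062 ] pin [ 0.52457474 -0.22565494  0.10723171]
e [ 0.5235 -0.2257] L 0.2038817070032116 A [ 0.58090575 -0.23880096] 0.058881707003211575 q0 0.1287797038315865 r 0.06042929753025439
e [ 0.52457474 -0.22565494] L 0.2028441314377035 A [ 0.58095091 -0.23860372] 0.05784413143770349 q0 0.1343493242251418 r 0.05943791044843017
```

Emit:
servo_tool([
  [60,1.5,5,30,0],
  [60,0,0,40,0],
  [60,0,0,40,0],
  [60,0,0,18,0],
  [10,0,0,0,0],
  [10,0,0,0,0],
  [10,0,0,0,0],
  [10,0,0,0,0],
])

```text
clock: 3.22
eef_pos: [0.5808, -0.2472, 0.1236]
tool_rot: [1.0, 0.0, 0.001, 0.0]
ft_force: [-0.9, -0.8, 1.6]
grip_width: 0.0227
grasp_force: 58.9
```

```bash
cat > plan.py <<'E'
from h import *
cw=lambda v,a:np.array([v[0]*np.cos(a)+v[1]*np.sin(a),-v[0]*np.sin(a)+v[1]*np.cos(a)])
e=np.array([.523,-.2257]);u=np.array([.975,-.2225]);A=e+.06*u
def rows(P):
    for a in np.diff(P,axis=0)*1000: print([10,round(a[0],1),round(-a[1],1),0,0])
E
python3 - <<'E'
from plan import *
o=status.get_obs();p=o["eef_pos"];w=p[:2]-e
q=np.arctan2(u[1]*w[0]-u[0]*w[1],u@w);print(p,o["grip_width"],o["grasp_force"],o["ft_force"],"q",q,np.linalg.norm(w))
rows([p[:2]]+[e+.06*cw(u,a) for a in np.linspace(q,2.6,21)[1:]])
E
```

```text
[ 0.58076702 -0.24715296  0.12363054] 0.022741059742911095 58.85217010974884 [-0.93392606 -0.80048536  1.59951994] q 0.1312216699168097 0.061621890352767654
[10, np.float64(-4.5), np.float64(6.2), 0, 0]
[10, np.float64(-3.8), np.float64(6.3), 0, 0]
[10, np.float64(-4.6), np.float64(5.8), 0, 0]
[10, np.float64(-5.2), np.float64(5.2), 0, 0]
[10, np.float64(-5.8), np.float64(4.5), 0, 0]
[10, np.float64(-6.4), np.float64(3.8), 0, 0]
[10, np.float64(-6.8), np.float64(3.0), 0, 0]
[10, np.float64(-7.1), np.float64(2.1), 0, 0]
[10, np.float64(-7.3), np.float64(1.2), 0, 0]
[10, np.float64(-7.4), np.float64(0.3), 0, 0]
[10, np.float64(-7.4), np.float64(-0.6), 0, 0]
[10, np.float64(-7.2), np.float64(-1.5), 0, 0]
[10, np.float64(-7.0), np.float64(-2.4), 0, 0]
[10, np.float64(-6.7), np.float64(-3.2), 0, 0]
[10, np.float64(-6.2), np.float64(-4.0), 0, 0]
[10, np.float64(-5.7), np.float64(-4.8), 0, 0]
[10, np.float64(-5.0), np.float64(-5.4), 0, 0]
[10, np.float64(-4.3), np.float64(-6.0), 0, 0]
[10, np.float64(-3.6), np.float64(-6.5), 0, 0]
[10, np.float64(-2.7), np.float64(-6.9), 0, 0]
```

Emit:
servo_tool([
  [10,-3,6.4,0,0],
  [10,-3.8,6.3,0,0],
  [10,-4.6,5.8,0,0],
  [10,-5.2,5.2,0,0],
  [10,-5.8,4.5,0,0],
])

```text
clock: 3.85
eef_pos: [0.5577, -0.2754, 0.1234]
tool_rot: [1.0, 0.0, 0.001, -0.0]
ft_force: [-0.8, 3.3, 6.1]
grip_width: 0.0228
grasp_force: 59.3
```

Emit:
servo_tool([
  [10,-6.4,3.5,0,0],
  [10,-6.8,2.7,0,0],
  [10,-7.1,2.0,0,0],
  [10,-7.3,1.2,0,0],
  [10,-7.4,0.3,0,0],
])

```text
clock: 4.47
eef_pos: [0.5232, -0.285, 0.1234]
tool_rot: [1.0, 0.0, 0.001, -0.0]
ft_force: [1.2, 2.5, 5.1]
grip_width: 0.0225
grasp_force: 59.2
```

Emit:
servo_tool([
  [10,-7.4,-0.6,0,0],
  [10,-7.2,-1.6,0,0],
  [10,-7.0,-2.5,0,0],
  [10,-6.7,-3.2,0,0],
  [10,-6.2,-4.0,0,0],
])

```text
clock: 5.1
eef_pos: [0.4891, -0.2733, 0.1233]
tool_rot: [1.0, 0.0, 0.002, 0.0]
ft_force: [2.7, 2.7, 4.2]
grip_width: 0.0226
grasp_force: 59.2
```

```bash
python3 - <<'E'
from plan import *
o=status.get_obs();p=o["eef_pos"];w=p[:2]-e
q=np.arctan2(u[1]*w[0]-u[0]*w[1],u@w);print(p,o["ft_force"],"q",q,np.linalg.norm(w))
im,d=viewer.camera("wrist");cv2.imwrite("pics/w2.png",im[:,:,::-1])
rows([p[:2]]+[e+np.linalg.norm(w)*cw(u,a) for a in np.linspace(q,2.7,9)[1:]])
E
```

```text
[ 0.48908739 -0.27327862  0.12331947] [2.7153504  2.68734566 4.19491232] q 1.9656784081141152 0.05842764983562467
[10, np.float64(-4.2), np.float64(-3.3), 0, 0]
[10, np.float64(-3.9), np.float64(-3.7), 0, 0]
[10, np.float64(-3.5), np.float64(-4.0), 0, 0]
[10, np.float64(-3.2), np.float64(-4.3), 0, 0]
[10, np.float64(-2.7), np.float64(-4.6), 0, 0]
[10, np.float64(-2.3), np.float64(-4.8), 0, 0]
[10, np.float64(-1.9), np.float64(-5.0), 0, 0]
[10, np.float64(-1.4), np.float64(-5.2), 0, 0]
```

View pics/w2.png

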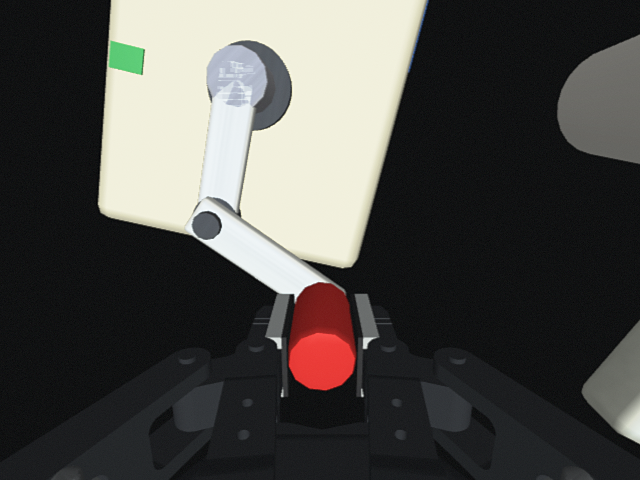

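The arm unfolds as planned: elbow at (224,207), knob at (360,322), inner arm unmoved. I'll go on to the fold stop.

Emit:
servo_tool([
  [10,-4.2,-3.3,0,0],
  [10,-3.9,-3.7,0,0],
  [10,-3.5,-4.0,0,0],
  [10,-3.2,-4.3,0,0],
  [10,-2.7,-4.6,0,0],
  [10,-2.3,-4.8,0,0],
  [10,-1.2,-3.0,0,0],
  [10,0,0,0,0],
])

```text
clock: 6.15
eef_pos: [0.4683, -0.2455, 0.1232]
tool_rot: [1.0, 0.001, 0.002, 0.0]
ft_force: [4.2, 2.1, 6.8]
grip_width: 0.0226
grasp_force: 59.3
```

```bash
python3 - <<'E'
from plan import *
o=status.get_obs();p=o["eef_pos"];w=p[:2]-e
q=np.arctan2(u[1]*w[0]-u[0]*w[1],u@w);print(p,o["ft_force"],"q",q,np.linalg.norm(w))
r=p[:2]-A;print("A",A,np.linalg.norm(r),"exp",2*.06*np.cos((np.pi-2.62)/2))
R=np.linalg.norm(r)
rows([A+cw(r,a) for a in np.linspace(0,1.62,26)])
im,d=viewer.camera("wrist");cv2.imwrite("pics/w3.png",im[:,:,::-1])
E
```

```text
[ 0.46833596 -0.24550661  0.12315778] [4.22842987 2.05469374 6.76217395] q 2.569609779208514 0.05814171389817543
A [ 0.5815  -0.23905] 0.11334807959898585 exp 0.11594219419352808
[10, np.float64(-0.2), np.float64(-7.3), 0, 0]
[10, np.float64(0.3), np.float64(-7.3), 0, 0]
[10, np.float64(0.8), np.float64(-7.3), 0, 0]
[10, np.float64(1.2), np.float64(-7.2), 0, 0]
[10, np.float64(1.7), np.float64(-7.1), 0, 0]
[10, np.float64(2.2), np.float64(-7.0), 0, 0]
[10, np.float64(2.6), np.float64(-6.9), 0, 0]
[10, np.float64(3.1), np.float64(-6.7), 0, 0]
[10, np.float64(3.5), np.float64(-6.5), 0, 0]
[10, np.float64(3.9), np.float64(-6.2), 0, 0]
[10, np.float64(4.3), np.float64(-6.0), 0, 0]
[10, np.float64(4.7), np.float64(-5.7), 0, 0]
[10, np.float64(5.0), np.float64(-5.4), 0, 0]
[10, np.float64(5.4), np.float64(-5.0), 0, 0]
[10, np.float64(5.7), np.float64(-4.7), 0, 0]
[10, np.float64(6.0), np.float64(-4.3), 0, 0]
[10, np.float64(6.2), np.float64(-3.9), 0, 0]
[10, np.float64(6.5), np.float64(-3.5), 0, 0]
[10, np.float64(6.7), np.float64(-3.1), 0, 0]
[10, np.float64(6.9), np.float64(-2.6), 0, 0]
[10, np.float64(7.0), np.float64(-2.2), 0, 0]
[10, np.float64(7.1), np.float64(-1.7), 0, 0]
[10, np.float64(7.2), np.float64(-1.2), 0, 0]
[10, np.float64(7.3), np.float64(-0.8), 0, 0]
[10, np.float64(7.3), np.float64(-0.3), 0, 0]
```

View pics/w3.png

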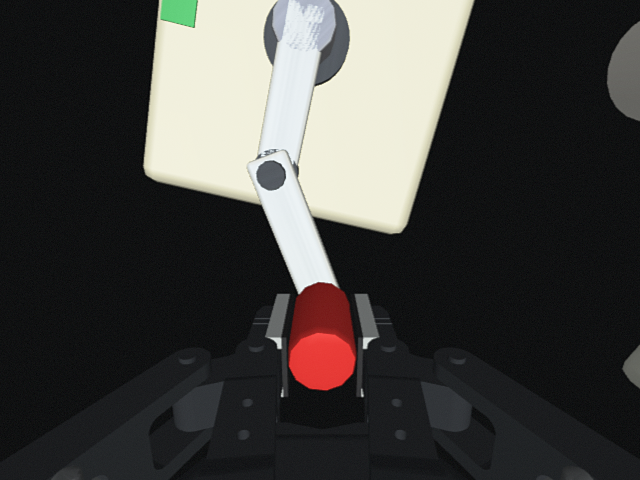

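The arm is nearly out, with elbow (175,272) and knob (360,322). A few more millimetres should seat it on the stop.

Emit:
servo_tool([
  [10,-0.5,-1.5,0,0],
  [10,0,0,0,0],
])

```text
clock: 6.45
eef_pos: [0.4679, -0.2444, 0.1232]
tool_rot: [1.0, 0.0, 0.002, 0.001]
ft_force: [5.1, 1.0, 5.1]
grip_width: 0.0225
grasp_force: 59.3
```

Emit:
servo_tool([
  [10,-0.4,-1.5,0,0],
  [10,0,0,0,0],
])

```text
clock: 6.7
eef_pos: [0.4675, -0.243, 0.1232]
tool_rot: [1.0, 0.0, 0.002, 0.001]
ft_force: [2.8, 0.3, 6.9]
grip_width: 0.0224
grasp_force: 59.3
```

Emit:
servo_tool([
  [10,-0.4,-1.5,0,0],
  [10,0,0,0,0],
])

```text
clock: 6.95
eef_pos: [0.4673, -0.2422, 0.1232]
tool_rot: [1.0, 0.0, 0.002, 0.002]
ft_force: [4.2, -3.1, 4.5]
grip_width: 0.0226
grasp_force: 59.2
```

The force turned to -3 N in y and the motion lags, so the stop is reached. Now the crank arc.

```bash
python3 - <<'E'
from plan import *
p=status.get_obs()["eef_pos"][:2];A=np.array([.5828,-.239]);r=p-A;print(np.linalg.norm(r))
rows([A+cw(r,a) for a in np.linspace(0,1.6,25)])
E
```

```text
0.11555209408838668
[10, np.float64(0.0), np.float64(-7.7), 0, 0]
[10, np.float64(0.6), np.float64(-7.7), 0, 0]
[10, np.float64(1.1), np.float64(-7.6), 0, 0]
[10, np.float64(1.6), np.float64(-7.5), 0, 0]
[10, np.float64(2.1), np.float64(-7.4), 0, 0]
[10, np.float64(2.6), np.float64(-7.3), 0, 0]
[10, np.float64(3.0), np.float64(-7.1), 0, 0]
[10, np.float64(3.5), np.float64(-6.9), 0, 0]
[10, np.float64(4.0), np.float64(-6.6), 0, 0]
[10, np.float64(4.4), np.float64(-6.3), 0, 0]
[10, np.float64(4.8), np.float64(-6.0), 0, 0]
[10, np.float64(5.2), np.float64(-5.7), 0, 0]
[10, np.float64(5.6), np.float64(-5.3), 0, 0]
[10, np.float64(5.9), np.float64(-5.0), 0, 0]
[10, np.float64(6.2), np.float64(-4.6), 0, 0]
[10, np.float64(6.5), np.float64(-4.1), 0, 0]
[10, np.float64(6.8), np.float64(-3.7), 0, 0]
[10, np.float64(7.0), np.float64(-3.2), 0, 0]
[10, np.float64(7.2), np.float64(-2.8), 0, 0]
[10, np.float64(7.4), np.float64(-2.3), 0, 0]
[10, np.float64(7.5), np.float64(-1.8), 0, 0]
[10, np.float64(7.6), np.float64(-1.3), 0, 0]
[10, np.float64(7.7), np.float64(-0.8), 0, 0]
[10, np.float64(7.7), np.float64(-0.2), 0, 0]
```

Emit:
servo_tool([
  [10,0,-7.7,0,0],
  [10,0.6,-7.7,0,0],
  [10,1.1,-7.6,0,0],
  [10,1.6,-7.5,0,0],
  [10,2.1,-7.4,0,0],
  [10,2.6,-7.3,0,0],
])

```text
clock: 7.7
eef_pos: [0.4745, -0.1978, 0.1232]
tool_rot: [1.0, -0.0, 0.001, 0.003]
ft_force: [2.4, -4.6, 5.6]
grip_width: 0.0225
grasp_force: 59.2
```

Emit:
servo_tool([
  [10,3.0,-7.1,0,0],
  [10,3.5,-6.9,0,0],
  [10,4.0,-6.6,0,0],
])

```text
clock: 8.07
eef_pos: [0.4845, -0.1773, 0.1231]
tool_rot: [1.0, -0.0, 0.0, 0.003]
ft_force: [1.4, -4.9, 7.1]
grip_width: 0.0229
grasp_force: 59.3
```

Emit:
servo_tool([
  [10,4.4,-6.3,0,0],
  [10,4.8,-6.0,0,0],
  [10,5.2,-5.7,0,0],
  [10,5.6,-5.3,0,0],
  [10,5.9,-5.0,0,0],
])

```text
clock: 8.7
eef_pos: [0.5094, -0.1488, 0.123]
tool_rot: [1.0, -0.0, -0.001, 0.002]
ft_force: [-2.1, -3.8, 8.3]
grip_width: 0.0227
grasp_force: 59.6
```

Emit:
servo_tool([
  [10,6.2,-4.6,0,0],
  [10,6.5,-4.1,0,0],
  [10,6.8,-3.7,0,0],
  [10,7.0,-3.2,0,0],
  [10,7.2,-2.8,0,0],
])

```text
clock: 9.32
eef_pos: [0.5424, -0.1296, 0.123]
tool_rot: [1.0, -0.0, -0.001, 0.002]
ft_force: [-3.7, -1.1, 10.3]
grip_width: 0.0223
grasp_force: 59.8
```

```bash
python3 - <<'E'
from plan import *
o=status.get_obs();p=o["eef_pos"][:2];A=np.array([.5828,-.239]);r=p-A;print(np.linalg.norm(r),o["joint_pos"],o["ft_force"])
r0=np.array([.4673,-.2422])-A;print("turned",np.arctan2(r0[1]*r[0]-r0[0]*r[1],r0@r))
im,d=viewer.camera("wrist");cv2.imwrite("pics/w4.png",im[:,:,::-1])
E
```

```text
0.11659031002656518 [-0.23261527  0.42957653 -0.03802048  1.10521563 -0.00381455  2.90947679] [-3.65399115 -1.13602305 10.27723484]
turned 1.2443129928588963
```

View pics/w4.png

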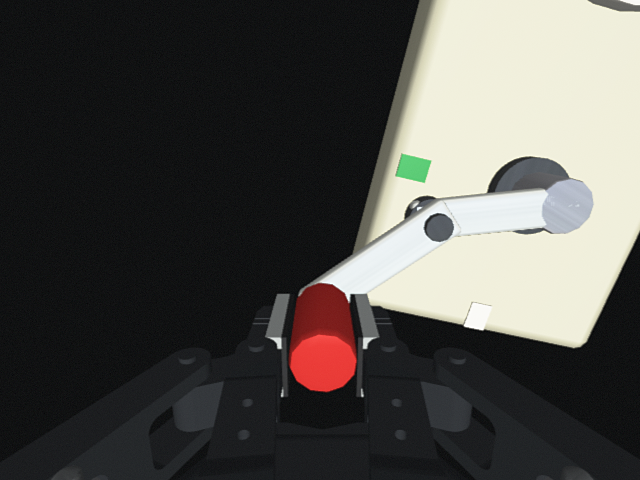

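The crank has turned about 1.24 rad and stays unfolded: elbow (228,438), green mark (168,413) just ahead. I'll finish slowly to the stop.

Emit:
servo_tool([
  [10,7.4,-2.3,0,0],
  [10,7.5,-1.8,0,0],
  [10,7.6,-1.3,0,0],
  [10,7.7,-0.8,0,0],
  [10,4,-0.2,0,0],
  [10,0,0,0,0],
])

```text
clock: 10.12
eef_pos: [0.5769, -0.1224, 0.123]
tool_rot: [1.0, 0.0, -0.001, 0.001]
ft_force: [-1.8, 1.1, 10.5]
grip_width: 0.0223
grasp_force: 59.9
```

Emit:
servo_tool([
  [10,2,0,0,0],
  [10,0,0,0,0],
])

```text
clock: 10.38
eef_pos: [0.5785, -0.1223, 0.1231]
tool_rot: [1.0, 0.0, -0.001, 0.001]
ft_force: [-2.1, 1.3, 9.3]
grip_width: 0.023
grasp_force: 59.9
```

Emit:
servo_tool([
  [10,2,0,0,0],
  [10,0,0,0,0],
])

```text
clock: 10.62
eef_pos: [0.5798, -0.1222, 0.123]
tool_rot: [1.0, 0.0, -0.002, 0.001]
ft_force: [-3.7, 1.1, 12.0]
grip_width: 0.0225
grasp_force: 60.0
```

Emit:
servo_tool([
  [10,2,-0.3,0,0],
  [10,0,0,0,0],
])

```text
clock: 10.88
eef_pos: [0.5802, -0.1222, 0.1229]
tool_rot: [1.0, -0.0, -0.004, 0.001]
ft_force: [-8.2, 0.9, 13.8]
grip_width: 0.0223
grasp_force: 60.3
```

Emit:
servo_tool([
  [10,2,-0.3,0,0],
  [10,0,0,0,0],
])

```text
clock: 11.12
eef_pos: [0.5806, -0.1221, 0.1227]
tool_rot: [1.0, -0.0, -0.005, 0.001]
ft_force: [-11.5, 0.4, 16.8]
grip_width: 0.0227
grasp_force: 60.5
```

Emit:
servo_tool([
  [10,1.5,0,0,0],
  [10,0,0,0,0],
])

```text
clock: 11.38
eef_pos: [0.5808, -0.122, 0.1226]
tool_rot: [1.0, -0.0, -0.006, 0.001]
ft_force: [-15.6, -0.4, 18.8]
grip_width: 0.0228
grasp_force: 60.7
```

Force rises without motion, so the crank is on its stop. I'll relax, open, check nothing was dragged, and rise.

Emit:
servo_tool([
  [10,-3,0,0,0],
  [10,0,0,0,0],
  [50,0,0,0,0],
  [50,0,0,0,0],
  [50,0,0,0,0],
  [50,0,0,0,0],
  [50,0,0,-15,0],
  [50,0,0,-40,0],
  [50,0,0,-50,0],
  [50,-30,0,-30,0],
  [50,-30,0,0,0],
  [50,0,0,0,0],
])

```text
clock: 12.88
eef_pos: [0.5234, -0.1212, 0.2595]
tool_rot: [1.0, 0.0, 0.001, 0.0]
ft_force: [0.5, -0.2, 0.5]
grip_width: 0.0501
grasp_force: 0.0
```

```bash
python3 - <<'E'
from h import *
o=status.get_obs();im,d=viewer.camera("wrist");cv2.imwrite("pics/w5.png",im[:,:,::-1]);np.savez("pics/w5.npz",im=im,d=d)
print(o["clock"],o["eef_pos"],o["ft_force"])
def az(r,c,z):
    a=world("wrist",r,c,.1,o);b=world("wrist",r,c,1.,o);return (a+(b-a)*(z-a[2])/(b[2]-a[2])).round(4)
for r in viewer.spot_point("wrist","elbow"):print("elbow",r["p"],r["pixel"],az(*r["pixel"],.094))
h=cv2.cvtColor(im,cv2.COLOR_RGB2HSV);m=(((h[...,0]<8)|(h[...,0]>172))&(h[...,1]>140)&(h[...,2]>80))&(d>0)
rr,cc=np.nonzero(m);P=np.array([world("wrist",a,b,d[a,b],o) for a,b in zip(rr,cc)]);P=P[(np.abs(P[:,2]-.15)<.006)&(P[:,0]<.65)]
print("knob",(P.min(0)+P.max(0))/2,np.ptp(P,axis=0))
E
```

```text
12.875 [ 0.52338566 -0.12124214  0.25952951] [ 0.48174823 -0.18849227  0.51067992]
elbow 0.94 [133.1, 402.9] [ 0.595  -0.1836  0.094 ]
knob [ 0.57825877 -0.12276039  0.14926293] [0.02258361 0.02257667 0.00719912]
```

View pics/w5.png

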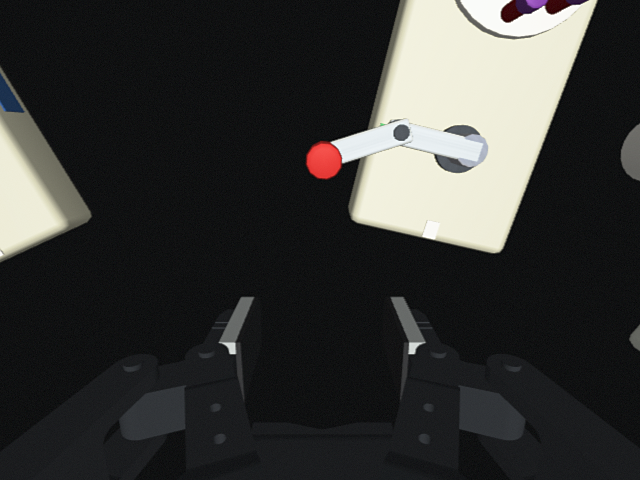

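The picture shows the inner arm covering the green mark (133,402) and the outer arm swung out, with the knob at (160,323). Measured fold is about 2.65 rad and crank about 1.57, and the gripper is clear.

```bash
python3 -c "
from workcell import bot
print(bot.job_done())"
```

```text
the job is handed in; nothing more can be done
None
```

The loaded carousel's crank is unfolded to its stop and turned a quarter turn clockwise, with its inner arm over the green mark. The knob is released, the other carousel was left alone, and the job is handed in at about 13 s.

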